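Fold down the ratchet work rest and lock it

TASK

Fold the raised work rest down and lock it there. Press the tail of its ratchet pawl down so that the pawl stands well clear of the teeth, push the rest arm down past the teeth until it lies on its stop, then press the front of the pawl down again until it is fully home between the teeth. Only press and push with the fingertips: do not raise the arm higher than it stands, and leave the oiler, collet, set-up block and T-bolt standing round it where they are.

Things in the scene. Friction and masses are not known exactly. Their poses are not given: they have to be found in the camera images.
- work_rest: The folding work rest, fixed to the bench: grey base plate 100 x 335 x 10 mm. Origin at the centre of the plate's underside; x across the plate, y along it toward the arm's end, z up. The arm sticks out of a ratchet wheel to +y and slopes up. A rubber-capped post at y = +90 mm is the arm's stop, another at y = -138 mm the stop of the pawl's tail.
- wheel_axle (a point): Centre of the steel ratchet wheel, 65 mm above the work rest's origin; the arm swings about this axle, which runs along the rest's x. Wheel diameter 100 mm, 14 mm thick, with square teeth 5 mm wide standing 10 mm out of the rim.
- pawl_pin (a point): Pin of the pawl, along the rest's x, at y = -85 mm, z = 105 mm of the work rest. The pawl is a dark steel rocker 14 mm wide; its nose, 85 mm from the pin toward +y, drops between the teeth at the top of the wheel.
- rest_pad (a point): Centre of the upper face of the black rubber pad (36 mm across, 48 mm along the arm) near the end of the rest arm; moves with the arm. It lies 130 mm from the axle along the arm and 11 mm above the arm's centre line. Take its slope from the joint. Raised it is about 155 to 175 mm above the bench, down about 85 mm.
- pawl_tail (a point): Centre of the upper face of the pawl's tail, a ribbed dark steel thumb plate 26 mm across x 32 mm long at the end away from the arm; moves with the pawl. 62 mm from the pawl's pin toward -y and, with the pawl engaged, 10 mm above it (115 mm above the bench). Pressed fully, it sinks about 25 mm.
- pawl_front (a point): Centre of the upper face of the thumb plate (26 mm across x 30 mm long) on the pawl's front end, above the wheel; moves with the pawl. 66 mm from the pawl's pin toward +y and, with the pawl engaged, 44 mm above it (149 mm above the bench). It rises about 23 mm and leans back when the tail is fully pressed.
- rest_arm (a joint): Angle of the rest arm in rad, growing as the arm goes down: its slope above level is 0.873 minus this value. Starts at 0.02 to 0.14 (raised); 0.80 = lying on its stop. The hinge is stiff (about 3 to 4 N to push the pad down, 7 N to raise it): the arm stays where it is left. With the pawl engaged it moves only between about -0.01 and 0.18, or within about 0.1 of its stop when down; then a tooth blocks it.
- pawl (a joint): Angle of the pawl in rad: 0 = fully home between the teeth, 0.42 = tail pressed to its stop. The nose clears the teeth above about 0.11. The pin is stiff (about 3 N at tail or front): the pawl stays where it is left.
- oiler: Bystander, loose: white squeeze oiler with a red spout, diameter 57, 151 mm tall, on the far side of the rest; origin at its foot.
- collet: Bystander, loose: steel spring collet standing up, diameter 33, 42 mm tall, on the near side of the rest; origin at its foot.
- setup_block: Bystander, loose: ground steel set-up block with holes, 51 x 76 x 26 mm, on the far side of the rest; origin at the centre of its underside.
- t_bolt: Bystander, loose: dark T-slot bolt with nut standing up, 34 x 30 x 66 mm, on the near side of the rest; origin at its foot.

How it is judged:
By the outcome, as a careful person would: the job done as asked, in the order asked, and still so for the second after the job is handed in, with the robot touching nothing.
It also fails if it takes over 48 s, if anything falls off the work surface, if the arm or the gripper's body presses on something with over 40 N, if the wrist force passes 120 N, or if a joint passes its speed limit or range.

ROBOT

A 6-joint arm with a two-finger parallel gripper is mounted at the origin on a cart in front of the work surface, level with it; the furniture and walls round the work are solid. World frame = base frame: x ahead of the robot, y to its left, z up, the work surface at z = 0. Lengths are in m, angles in rad, forces in N, time in s.
With the tool pointing down it reaches from about 0.375 to 0.975 m from the base axis. Payload 3.8 kg.
Tool frame: the origin (TCP) lies on the centre line of the jaws, within the pads' length; the fingertips stand 14 mm ahead of it and the grasp point (between the pads) lies 5 mm behind it (bot.finger_overhang is the distance from the TCP to the fingertips, in m); y points along the fingers, x is the direction in which the jaws open and shut, and the axes are right-handed (so a half turn about y gives the same grasp; the last joint's range is limited). The gripper opens to 85 mm and grips with 20 to 120 N. Pads are 22 mm wide; open, the fingers measure 114 mm over their backs; the gripper's body (76 mm by 85 mm) begins 54 mm behind the grasp point. The pads swing forward as they close: fully open they stand 13 mm farther back than shut.
Start: joints at [1.202, 0.264, 1.604, -0, 1.274, -0.037], TCP at [0.22, 0.638, 0.245] pointing down, gripper open.
Joint ranges: [-2.63, 2.63], [-0.94, 2.18], [0.31, 2.57], [-1.31, 4.45], [0, 2.66], [-2.55, 2.55]. Speed limits (rad/s): [2.57, 2.57, 3.14, 3.14, 3.14, 3.14].

INTERFACE

Orientations are given as a rotation vector (axis times angle).
In Python, from workcell import readout, read_camera, bot, spotter gives the robot as it stands.
- The arm moves only by the tool jog_arm, never from a script. Its argument "increments" is a list of rows, each a list of 7 numbers: the shift along the tool's x, y, z in m, then the turn, a rotation vector about the tool's x, y, z in rad, then the opening, from 0 (shut) to 1 (fully open). A call has 1 to 10 rows; each row shifts and turns the pose as measured when the row begins, along the tool's axes as they then stand; what a row does not reach is not made up. A row lasts 1/8 s, in which the tool goes at most 62.5 mm and 10.7 degrees, less where a joint would pass 70% of its speed; a pose out of reach is approached as far as the arm can. A call with a gripper value outside its range is refused whole. The fingers move at their own pace and stop on an object; "force" is the grip in N (left out, the last holds). Time passes only in rows, so rows that do not move let the fingers close. It gives the time, the measured TCP pose, the force and the opening at its end, in the units of the state.
- readout.read_state(): the state, without advancing time (a new reading comes with each control period).
- read_camera(name): name is "scene" or "top" or "wrist"; returns a dict with "img" (420x560x3 uint8, blue, green, red), "range_z" (420x560 float32, m along the optical axis (not along the pixel's ray), 0 where there is no reading), "fx", "fy", "cx", "cy" (pixels), "world_from_camera" (4x4, takes a point from camera to world coordinates). Camera axes: x right, y down, z forward; pixel columns grow to the right and rows downward; lengths in m; the calibration is good to about 2 mm. A picture is of the moment at which its call begins.
- bot.finish_job(): hands the job in, once; it reports no verdict.
Trained networks look in a picture, given as the dict that the camera call returned (one of the last four; its "shot" number tells which), for a name from the list of things; names that differ only in an ending like _2 or _b are one class to them, and where a whole thing is asked for, a point or a joint stands for the part that bears it (a point fixed in the world has none). Each returns a list of dicts, best first, with "p" (0 to 1); they miss things now and then, are a little off and sometimes report something else, mostly with a low value. They report only what shows in the picture. A call takes as long as a camera call.
- spotter.masks_of(picture, thing): "mask" (420x560 bool, what is visible of it) and "location" ([column, row] in pixels, amid what is visible of it).
- spotter.spot_point(picture, thing): "location" ([column, row] in pixels: a listed point, or the origin of a listed thing).
The state is a dict: "time": time; "q": joint angles; "joint_vel": joint speeds; "joint_torque": joint torques, N m; "tool_pos": TCP position; "tcp_rot": TCP orientation; "wrist_force": force on the tool from outside, world axes, zero at the start; "torque": the same for the moment, N m; "width": opening from 0.0 (shut) to 1.0 (fully open).
Only numpy, scipy, OpenCV 4.12 (cv2) and the standard library are available. Lean on these libraries where they do the work, as an engineer would, in place of code of your own. Each camera call takes 0.05 s, during which the arm holds its last target. There are 200 camera calls.

## Working session

There is one attempt and no reset: what is moved stays moved. The work goes in short steps, Python scripts to look and compute and a tool call to move; the robot and the scene stay as the last step left them, time stands still between calls to the robot, and variables do not carry over. Pictures are saved under pics/ and viewed, about 8 in all and at most 12, crops included, and the job is handed in when it is done.

Besides the shell and the picture viewer there is one more tool, called after ">>>" as name([rows], argument=value, ...), one row to a line, values as JSON. jog_arm: Moves the arm, as the interface text tells. Its arguments: {"type":"object","properties":{"increments":{"type":"array"},"force":{"type":"number"}},"required":["increments"]}

```bash
mkdir -p pics
cat > h.py <<'E'
import numpy as np, cv2
from workcell import readout, read_camera, bot, spotter
from scipy.spatial.transform import Rotation as R
def w(p,uv,r=2,z=None):
    u,v=int(round(uv[0])),int(round(uv[1]))
    d=p["range_z"][max(v-r,0):v+r+1,max(u-r,0):u+r+1]; d=d[d>0]
    z=np.median(d) if z is None and len(d) else z
    if z is None: return None
    c=np.array([(uv[0]-p["cx"])/p["fx"]*z,(uv[1]-p["cy"])/p["fy"]*z,z,1])
    return (p["world_from_camera"]@c)[:3]
E
python3 - <<'E'
from h import *
np.set_printoptions(precision=4,suppress=True)
s=readout.read_state();print(s)
ims=[]
for n in ["scene","top"]:
    p=read_camera(n);ims.append(p["img"].copy())
    print(n,p["world_from_camera"][:3,3])
    for t in ["work_rest","wheel_axle","pawl_pin","rest_pad","pawl_tail","pawl_front","oiler","collet","setup_block","t_bolt"]:
        for d in spotter.spot_point(p,t)[:2]:
            print(n,t,round(d["p"],2),np.round(d["location"]),w(p,d["location"]))
    cv2.imwrite(f"pics/{n}1.png",p["img"])
E
```

```text
{'time': 0.0, 'q': array([ 1.2021,  0.2648,  1.6054, -0.    ,  1.2737, -0.0369]), 'joint_vel': array([-0.0004, -0.001 ,  0.0001,  0.0021, -0.0003,  0.0002]), 'joint_torque': array([ -0.0014, -51.5108, -36.7312,  -0.0003,   0.013 ,   0.    ]), 'tool_pos': array([0.2196, 0.6375, 0.2439]), 'tcp_rot': array([-1.3494, -0.96  ,  0.9632]), 'wrist_force': array([ 0.2105, -0.7554,  0.024 ]), 'torque': array([0.0159, 0.0343, 0.0514]), 'width': 0.9995746975606656}
scene [ 0.1489 -0.3865  0.5563]
scene work_rest 0.72 [301. 277.] [0.5162 0.2084 0.0178]
scene wheel_axle 0.71 [303. 252.] [0.5187 0.2077 0.0733]
scene pawl_pin 0.85 [345. 246.] [0.5572 0.1364 0.1158]
scene rest_pad 0.86 [270. 186.] [0.5065 0.3064 0.164 ]
scene pawl_tail 0.79 [380. 256.] [0.59   0.0877 0.1135]
scene pawl_front 0.98 [315. 215.] [0.5388 0.2021 0.1473]
scene oiler 0.85 [325. 249.] [0.5484 0.1827 0.0844]
scene collet 0.91 [293. 313.] [0.4622 0.1432 0.0041]
scene setup_block 0.45 [295. 239.] [0.5161 0.232  0.0887]
scene t_bolt 0.64 [269. 186.] [0.5033 0.3062 0.1657]
scene t_bolt 0.57 [266. 299.] [0.4355 0.1936 0.0095]
top [0.3566 0.293  0.9661]
top work_rest 0.6 [303. 226.] [0.5086 0.2272 0.0722]
top wheel_axle 0.9 [303. 219.] [0.5176 0.2287 0.1111]
top wheel_axle 0.59 [316. 203.] [0.5414 0.2047 0.1492]
top pawl_pin 0.88 [346. 197.] [0.5587 0.1379 0.1126]
top rest_pad 0.63 [269. 228.] [0.4936 0.2993 0.1658]
top pawl_tail 0.98 [368. 183.] [0.5869 0.0886 0.1156]
top pawl_tail 0.25 [311. 260.] [0.4367 0.214  0.0664]
top pawl_front 0.9 [314. 203.] [0.5415 0.2071 0.1494]
top oiler 0.85 [275. 189.] [0.5936 0.2835 0.0739]
top collet 0.48 [336. 245.] [0.4694 0.1545 0.0409]
top setup_block 0.63 [245. 204.] [0.5739 0.3533 0.0242]
top t_bolt 0.69 [309. 257.] [0.4432 0.2186 0.0657]
```

View pics/scene1.png

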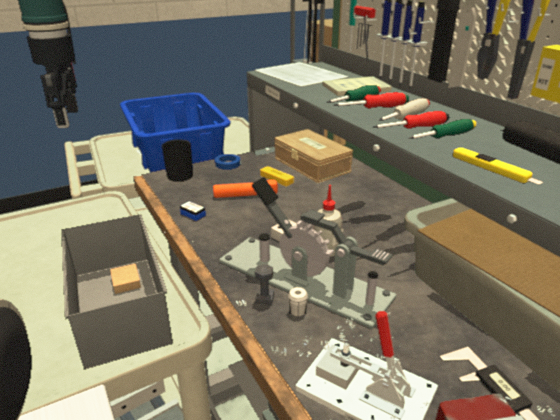

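View pics/top1.png

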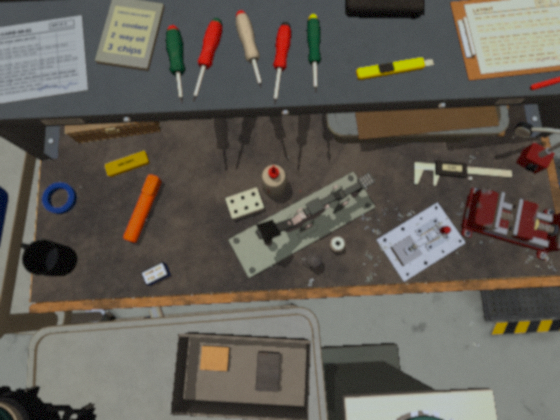

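The scene picture shows the raised arm (pad at about 265,190), wheel (305,245), pawl tail (380,256) and front plate (315,215). The top picture shows the oiler (275,180) and block (245,203) on the far side, and the collet (337,244) and T-bolt (315,262) on the near side. The network points agree with the known dimensions.

```bash
cat >> h.py <<'E'
np.set_printoptions(precision=4,suppress=True)
def todo(target,yaw_axis=None):
    "shift in tool axes for fingertips to reach world target, rotvec to make tool y down and tool x along yaw_axis"
    s=readout.read_state(); Rm=R.from_rotvec(s["tcp_rot"]).as_matrix()
    tip=s["tool_pos"]+Rm[:,1]*bot.finger_overhang
    out=[Rm.T@(np.array(target)-tip)]
    if yaw_axis is not None:
        y=np.array([0,0,-1.]);x=np.array([*yaw_axis,0.]);x/=np.linalg.norm(x)
        if x@Rm[:,0]<0:x=-x
        out.append(R.from_matrix(Rm.T@np.c_[x,y,np.cross(x,y)]).as_rotvec())
    print("tip",tip,"force",s["wrist_force"],"t",s["time"],"w",s["width"]); return out
E
python3 - <<'E'
from h import *
s=readout.read_state();print(R.from_rotvec(s["tcp_rot"]).as_matrix(),bot.finger_overhang)
for n in ["top","scene"]:
    p=read_camera(n);T=p["world_from_camera"]
    for t in ["work_rest","oiler","collet","setup_block","t_bolt"]:
        for d in spotter.masks_of(p,t)[:1]:
            v,u=np.nonzero(d["mask"]&(p["range_z"]>0));z=p["range_z"][v,u]
            c=np.c_[(u-p["cx"])/p["fx"]*z,(v-p["cy"])/p["fy"]*z,z]@T[:3,:3].T+T[:3,3]
            print(n,t,round(d["p"],2),len(u),"med",np.median(c,0),"lo",np.percentile(c,3,0),"hi",np.percentile(c,97,0))
            if t=="work_rest":
                k=c[(c[:,2]<.018)&(c[:,2]>.003)]
                r=cv2.minAreaRect((k[:,:2]*1000).astype(np.float32));print("plate",r)
    # pad: fit plane near pad
    for t in["rest_pad","pawl_tail","pawl_front"]:
        q=spotter.spot_point(p,t)[0];print(n,t,q["p"],w(p,q["location"],3))
print(todo([.587,.088,.14],[.93,.37]))
E
```

```text
[[ 0.3257  0.     -0.9455]
 [ 0.9455 -0.      0.3257]
 [ 0.     -1.     -0.    ]] 0.014
top work_rest 0.71 6216 med [0.5163 0.2272 0.011 ] lo [0.4368 0.0823 0.0067] hi [0.6136 0.3658 0.1702]
plate ((527.3019409179688, 223.30665588378906), (100.47039794921875, 333.568115234375), 26.302017211914062)
top oiler 0.79 629 med [0.6096 0.2851 0.0866] lo [0.5934 0.26   0.0207] hi [0.6367 0.309  0.1266]
top collet 0.49 153 med [0.4711 0.152  0.0409] lo [0.458  0.1398 0.0271] hi [0.4839 0.1656 0.0444]
top setup_block 0.65 821 med [0.5754 0.3526 0.0247] lo [0.5477 0.3167 0.0017] hi [0.6066 0.389  0.028 ]
top t_bolt 0.66 207 med [0.4352 0.2101 0.0652] lo [0.4221 0.1957 0.0101] hi [0.4495 0.2231 0.0688]
top rest_pad 0.91 [0.4932 0.2974 0.1639]
top pawl_tail 0.88 [0.5907 0.0955 0.1149]
top pawl_front 0.84 [0.5401 0.2091 0.1486]
scene work_rest 0.56 10063 med [0.5324 0.1957 0.0297] lo [0.4415 0.0779 0.0033] hi [0.6145 0.3524 0.1546]
plate ((550.4797973632812, 232.41104125976562), (154.0193328857422, 334.512451171875), 25.85422706604004)
scene oiler 0.84 759 med [0.6165 0.2679 0.0829] lo [ 0.5517  0.1799 -0.0008] hi [0.7568 0.4685 0.1395]
scene collet 0.71 461 med [0.4682 0.1408 0.0309] lo [0.4574 0.1343 0.0021] hi [0.4841 0.1589 0.0416]
scene setup_block 0.61 1092 med [0.561  0.1555 0.117 ] lo [0.5227 0.0783 0.0632] hi [0.6155 0.2239 0.1477]
scene t_bolt 0.71 603 med [0.4356 0.201  0.0324] lo [0.4222 0.1898 0.0017] hi [0.4532 0.2226 0.0655]
scene rest_pad 0.81 [0.5023 0.3004 0.1621]
scene pawl_tail 0.84 [0.5878 0.0854 0.1129]
scene pawl_front 0.96 [0.5364 0.1968 0.1482]
tip [0.2199 0.6382 0.2313] force [-0.7969  0.5284 -0.0821] t 2.0 w 0.9958244142978646
[array([-0.4006,  0.0913, -0.5263]), array([-0.    ,  0.8604,  0.0001])]
```

>>> jog_arm([
  [0,-0.01,0,0,0.16,0,0],
  [0,-0.01,0,0,0.16,0,0],
  [0,-0.01,0,0,0.16,0,0],
  [0,-0.01,0,0,0.16,0,0],
  [0,0,0,0,0.15,0,0],
], force=40)

```text
time: 2.62
tool_pos: [0.2198, 0.6379, 0.2861]
tcp_rot: [-1.546, -0.332, 0.333]
wrist_force: [0.3, 0.9, -0.3]
width: 0.002
```

```bash
python3 -c "
from h import *
print(todo([.592,.0915,.2],[.898,.44]))"
```

```text
tip [0.2198 0.6379 0.2721] force [ 0.2604  0.8703 -0.3007] t 2.625 w 0.001573483495320623
[array([ 0.1148,  0.0724, -0.6511]), array([ 0.0006, -0.0321, -0.0007])]
```

>>> jog_arm([
  [0.01,0,-0.054,0,0,0,0],
  [0.01,0,-0.056,0,0,0,0],
  [0.01,0,-0.056,0,0,0,0],
  [0.01,0,-0.056,0,0,0,0],
  [0.01,0,-0.056,0,0,0,0],
  [0.01,0,-0.056,0,0,0,0],
  [0.01,0,-0.056,0,0,0,0],
  [0.01,0,-0.056,0,0,0,0],
  [0.01,0,-0.056,0,0,0,0],
  [0.01,0,-0.056,0,0,0,0],
])

```text
time: 3.88
tool_pos: [0.5485, 0.1609, 0.2879]
tcp_rot: [-1.541, -0.343, 0.332]
wrist_force: [0.4, 0.5, 0.4]
width: 0.006
```

```bash
python3 -c "
from h import *
print(todo([.592,.0915,.2],[.898,.44]))"
```

```text
tip [0.5486 0.161  0.2739] force [0.3736 0.5339 0.4005] t 3.875 w 0.006223030338855514
[array([ 0.01  ,  0.0739, -0.0814]), array([-0.0013, -0.0251,  0.0071])]
```

>>> jog_arm([
  [0.005,0,-0.04,0,-0.025,0.007,0],
  [0.005,0,-0.04,0,0,0,0],
  [0,0.04,0,0,0,0,0],
  [0,0.04,0,0,0,0,0],
  [0,0.04,0,0,0,0,0],
  [0,0,0,0,0,0,0],
])

```text
time: 4.62
tool_pos: [0.5972, 0.085, 0.1672]
tcp_rot: [-1.542, -0.355, 0.347]
wrist_force: [-1.0, -1.6, 1.0]
width: 0.001
```

```bash
python3 -c "
from h import *
print(todo([.592,.0915,.115],[.898,.44]))
a=read_camera('scene');b=read_camera('wrist')
for p in(a,b):
  for q in spotter.spot_point(p,'pawl_tail')[:1]: print(q['p'],q['location'],w(p,q['location']))
cv2.imwrite('pics/2.png',np.hstack([cv2.resize(a['img'][150:330,200:440],(400,300)),cv2.resize(b['img'],(400,300))]))"
```

```text
tip [0.5973 0.085  0.1532] force [-0.9894 -1.6097  1.0276] t 4.625 w 0.0014367126642818692
[array([-0.0021,  0.0382,  0.0082]), array([ 0.0014, -0.0077,  0.0049])]
0.74 [379.2, 253.0] [0.5947 0.0942 0.1136]
0.76 [272.7, 213.2] [0.5935 0.0944 0.1155]
```

View pics/2.png

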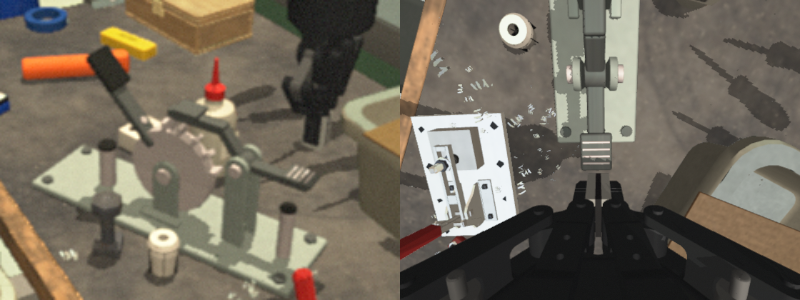

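Left: the fingers stand just above and behind the tail. Right (wrist view): the ribbed tail plate (596,150) lies in line with the fingertips (598,190). I'll shift about 8 mm inward and press.

>>> jog_arm([
  [-0.002,0,0.008,0,-0.008,0.005,0],
  [0,0.02,0,0,0,0,0],
  [0,0.016,0,0,0,0,0],
  [0,0.008,0,0,0,0,0],
  [0,0.006,0,0,0,0,0],
  [0,0.006,0,0,0,0,0],
])

```text
time: 5.58
tool_pos: [0.6, 0.0927, 0.1191]
tcp_rot: [-1.546, -0.375, 0.344]
wrist_force: [-1.2, -0.4, 4.3]
width: 0.004
```

```bash
python3 -c "
from h import *
print(todo([.592,.0925,.089],[.898,.44]))"
```

```text
tip [0.6003 0.0927 0.1051] force [-1.1889 -0.3529  4.3312] t 5.575 w 0.0035151726717117444
[array([-0.0078,  0.0159,  0.0037]), array([0.0092, 0.0024, 0.0178])]
```

>>> jog_arm([
  [-0.002,0.006,0,0.009,0,0.015,0],
  [-0.002,0.006,0,0,0,0,0],
  [-0.002,0.005,0,0,0,0,0],
  [0,0.004,0,0,0,0,0],
  [0,0.003,0,0,0,0,0],
])

```text
time: 6.2
tool_pos: [0.5984, 0.0914, 0.103]
tcp_rot: [-1.539, -0.366, 0.351]
wrist_force: [-9.2, -1.0, 20.9]
width: 0.003
```

```bash
python3 -c "
from h import *
print(todo([.592,.0925,.089],[.898,.44]))"
```

```text
tip [0.5985 0.0915 0.089 ] force [-9.233  -1.0379 20.9453] t 6.2 w 0.003344279565407597
[array([-0.0054, -0.0001,  0.0038]), array([-0.    ,  0.0018,  0.0097])]
```

>>> jog_arm([
  [0,-0.01,0,0,0,0,0],
  [0,-0.04,0,0,0,0,0],
  [0,-0.05,0,0,0,0,0],
  [0,-0.05,0,0,0,0,0],
  [0,0,0.05,0,0,0,0],
  [0,0,0.05,0,0,0,0],
  [0,0,0.05,0,0,0,0],
  [0,0,0.04,0,0,0,0],
  [0,0,0.02,0,0,0,0],
  [0,0,0,0,0,0,0],
])

```text
time: 7.45
tool_pos: [0.4943, 0.2806, 0.2495]
tcp_rot: [-1.541, -0.349, 0.365]
wrist_force: [0.4, 0.2, -0.9]
width: 0.002
```

```bash
python3 -c "
from h import *
a=read_camera('scene');b=read_camera('wrist')
for p in(a,b):
  for t in ['rest_pad','pawl_front','pawl_tail']:
    for q in spotter.spot_point(p,t)[:1]: print(t,q['p'],q['location'],w(p,q['location']))
cv2.imwrite('pics/3.png',np.hstack([cv2.resize(a['img'][150:330,200:440],(400,300)),cv2.resize(b['img'],(400,300))]))
print(todo([.4897,.2995,.18],[.898,.44]))
"
```

```text
rest_pad 0.61 [269.0, 187.2] [0.5025 0.3039 0.1642]
pawl_front 0.92 [327.1, 207.4] [0.5486 0.1823 0.1686]
pawl_tail 0.59 [373.5, 268.3] [0.5838 0.0916 0.0884]
rest_pad 0.81 [284.4, 187.3] [0.4902 0.3    0.1665]
tip [0.496  0.2791 0.2366] force [ 0.2704 -0.5411  0.2437] t 7.85 w 0.002739618806754717
[array([0.0036, 0.0566, 0.021 ]), array([-0.0022, -0.004 , -0.0077])]
```

View pics/3.png

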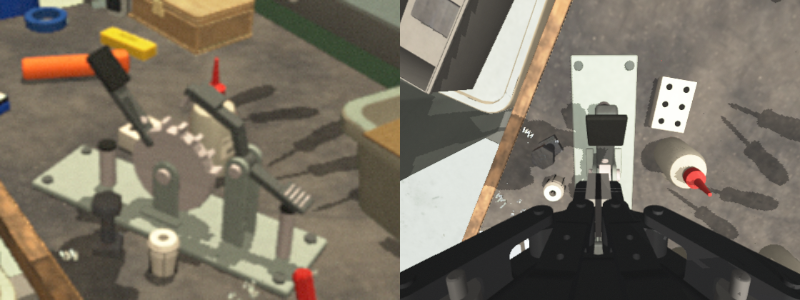

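The pawl front has risen to z 0.169 and the tail is at 0.088 on its stop, so the nose is well clear. The pad is at (0.491,0.300,0.166) in line with the fingers (wrist view 605,130), and the bystanders are undisturbed. Next I push the arm down along its arc.

>>> jog_arm([
  [0.003,0,0.014,0,0,-0.008,0],
  [0,0.03,0,0,0,0,0],
  [0,0.025,0,0,0,0,0],
  [0,0.008,0.002,0,0,0,0],
  [0,0.009,0.009,0,0,0,0],
  [0,0.01,0.009,0,0,0,0],
])

```text
time: 8.6
tool_pos: [0.4859, 0.3141, 0.1706]
tcp_rot: [-1.539, -0.358, 0.347]
wrist_force: [-1.5, -5.4, 3.1]
width: -0.001
```

```bash
cat >> h.py <<'E'
C=np.array([.5273,.2233]);U=np.array([-.44,.898]);X=np.array([.898,.44])
def loc():
    s=readout.read_state(); Rm=R.from_rotvec(s["tcp_rot"]).as_matrix()
    tip=s["tool_pos"]+Rm[:,1]*bot.finger_overhang
    print("across %.4f along %.4f h %.4f"%((tip[:2]-C)@X,(tip[:2]-C)@U,tip[2]),"F",s["wrist_force"],"t",s["time"])
E
python3 -c "
from h import *
loc();print(todo([.5,.3,.1],[.898,.44])[1])"
```

```text
across 0.0029 along 0.0997 h 0.1566 F [-1.4868 -5.3868  3.1269] t 8.6
tip [0.486  0.3141 0.1566] force [-1.4868 -5.3868  3.1269] t 8.6 w -0.00119105397023769
[-0.0012 -0.0062  0.0072]
```

>>> jog_arm([
  [0,0.009,0.006,0,0,0.007,0],
  [0,0.009,0.005,0,0,0,0],
  [0,0.009,0.004,0,0,0,0],
  [0,0.009,0.004,0,0,0,0],
  [0,0.009,0.003,0,0,0,0],
  [0,0.009,0.002,0,0,0,0],
])

```text
time: 9.35
tool_pos: [0.4733, 0.3401, 0.116]
tcp_rot: [-1.537, -0.352, 0.354]
wrist_force: [-3.2, -1.1, 5.0]
width: 0.001
```

```bash
python3 -c "
from h import *
loc()"
```

```text
across 0.0029 along 0.1287 h 0.1020 F [-3.2044 -1.1205  4.999 ] t 9.35
```

>>> jog_arm([
  [0,0.007,0.001,0,0,0,0],
  [0,0.006,0,0,0,0,0],
  [0,0.004,0,0,0,0,0],
  [0,0.003,0,0,0,0,0],
  [0,0.003,0,0,0,0,0],
])

```text
time: 9.98
tool_pos: [0.4725, 0.3434, 0.0988]
tcp_rot: [-1.535, -0.351, 0.354]
wrist_force: [-9.5, -6.4, 24.9]
width: -0.001
```

```bash
python3 -c "
from h import *
loc()"
```

```text
across 0.0036 along 0.1321 h 0.0848 F [-9.4975 -6.4487 24.8572] t 9.975
```

>>> jog_arm([
  [0,-0.01,0,0,0,0,0],
  [0,-0.05,0,0,0,0,0],
  [0,-0.06,0,0,0,0,0],
  [-0.001,0,-0.03,0,0,0,0],
  [-0.001,0,-0.05,0,0,0,0],
  [0,0,-0.05,0,0,0,0],
  [0,0,-0.03,0,0,0,0],
  [0,0,-0.02,0,0,0,0],
  [0,0,0,0,0,0,0],
])

```text
time: 11.1
tool_pos: [0.5584, 0.1768, 0.2201]
tcp_rot: [-1.533, -0.364, 0.341]
wrist_force: [0.2, -0.1, 1.0]
width: -0.004
```

```bash
python3 -c "
from h import *
loc()
a=read_camera('scene');b=read_camera('wrist')
for p in(a,b):
  for t in ['rest_pad','pawl_front']:
    for q in spotter.spot_point(p,t)[:1]:
      P=w(p,q['location']); print(t,q['p'],q['location'],P,(P[:2]-C)@X,(P[:2]-C)@U)
cv2.imwrite('pics/4.png',np.hstack([cv2.resize(a['img'][150:330,200:440],(400,300)),cv2.resize(b['img'],(400,300))]))
print(todo([.5,.3,.1],[.898,.44])[1])"
```

```text
across 0.0077 along -0.0554 h 0.2061 F [ 0.2062 -0.1365  1.003 ] t 11.1
rest_pad 0.72 [252.3, 218.5] [0.4844 0.3431 0.0828] 0.014222820516767938 0.1264360969725414
pawl_front 0.95 [327.9, 208.0] [0.5485 0.1798 0.1687] -0.00015004879337340623 -0.04839353417556453
pawl_front 0.68 [269.7, 211.8] [0.5496 0.1892 0.1728] 0.0050101806853580216 -0.04041579235166484
tip [0.5572 0.1791 0.2065] force [-0.7138  0.5476 -0.2498] t 11.4 w -0.005899066304703555
[-0.0057 -0.0018  0.0154]
```

View pics/4.png

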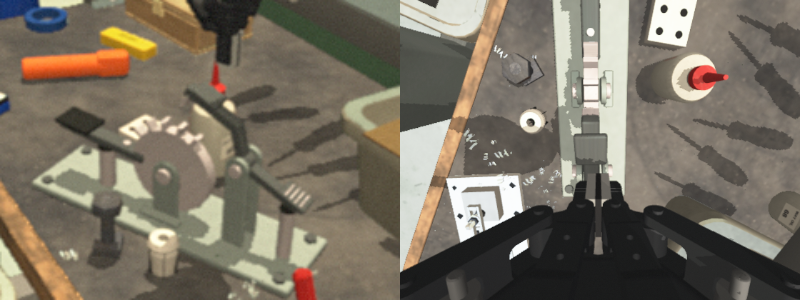

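Arm is down (pad z 0.083). The pawl is still lifted, its front at (590,148) in the wrist view, a few mm left of the fingers. I'll shift 6 mm and press it home along its arc.

>>> jog_arm([
  [-0.006,0.01,0.003,-0.005,0,0.015,0],
  [0,0.018,0.001,0,0,0,0],
  [0,0.006,0.003,0,0,0,0],
  [0,0.006,0.006,0,0,0,0],
  [0,0.006,0.006,0,0,0,0],
  [0,0.006,0.005,0,0,0,0],
])

```text
time: 12.15
tool_pos: [0.5396, 0.2011, 0.1665]
tcp_rot: [-1.54, -0.358, 0.357]
wrist_force: [0.3, -1.3, 2.2]
width: -0.001
```

```bash
python3 -c "
from h import *
loc()"
```

```text
across 0.0013 along -0.0253 h 0.1525 F [ 0.3339 -1.3235  2.2319] t 12.15
```

>>> jog_arm([
  [0,0.004,0.003,0,0,0,0],
  [0,0.003,0.001,0,0,0,0],
  [0,0.003,0,0,0,0,0],
  [0,0.003,0,0,0,0,0],
])

```text
time: 12.65
tool_pos: [0.5387, 0.2036, 0.1626]
tcp_rot: [-1.544, -0.36, 0.358]
wrist_force: [-7.7, -2.5, 17.6]
width: 0.004
```

```bash
python3 -c "
from h import *
loc()"
```

```text
across 0.0015 along -0.0227 h 0.1486 F [-7.7382 -2.4806 17.6023] t 12.65
```

>>> jog_arm([
  [0,0.004,0,0,0,0,0],
  [0,0.003,0,0,0,0,0],
  [0,-0.01,0,0,0,0,0],
  [0,-0.05,0,0,0,0,0],
  [0,-0.05,0,0,0,0,0],
  [0,-0.02,-0.05,0,0,0,0],
  [0,0,-0.05,0,0,0,0],
  [0,0,-0.02,0,0,0,0],
  [0,0,0,0,0,0,0],
])

```text
time: 13.78
tool_pos: [0.5925, 0.0953, 0.2954]
tcp_rot: [-1.542, -0.361, 0.358]
wrist_force: [-0.7, -0.0, 0.7]
width: 0.001
```

```bash
python3 -c "
from h import *
loc()
a=read_camera('scene');b=read_camera('wrist')
for p in(a,b):
  for t in ['rest_pad','pawl_front','pawl_tail','collet','t_bolt']:
    for q in spotter.spot_point(p,t)[:1]:
      P=w(p,q['location']); print(t,q['p'],q['location'],P,(P[:2]-C)@X,(P[:2]-C)@U)
cv2.imwrite('pics/5.png',np.hstack([cv2.resize(a['img'][150:330,200:440],(400,300)),cv2.resize(b['img'],(400,300))]))"
```

```text
across 0.0023 along -0.1436 h 0.2814 F [-0.6596 -0.0173  0.6902] t 13.775
rest_pad 0.81 [252.3, 218.3] [0.4845 0.3432 0.0832] 0.014283916554921113 0.12646503721921976
pawl_front 0.85 [314.7, 217.3] [0.5337 0.1963 0.1465] -0.006127237134342483 -0.027073075551965996
pawl_tail 0.6 [379.6, 254.0] [0.5937 0.0919 0.1134] 0.0017891870376788505 -0.14716428865624934
collet 0.95 [292.2, 312.5] [0.4607 0.1448 0.0053] -0.09430540663320687 -0.04119284697964882
t_bolt 0.94 [264.8, 299.6] [0.4335 0.1939 0.0088] -0.09721239509109299 0.014881111106874317
rest_pad 0.44 [271.5, 42.9] [0.5366 0.2007 0.1495] -0.0015797577100536662 -0.024435251411288727
pawl_front 0.96 [279.0, 30.3] [0.5379 0.211  0.1496] 0.004103413495422167 -0.015722625458206893
pawl_tail 0.93 [278.4, 187.1] [0.5951 0.0949 0.1157] 0.0044021080343555835 -0.14515316099997336
collet 0.89 [208.1, 77.7] [0.4786 0.1554 0.0367] -0.07366572963352536 -0.03955205723568003
t_bolt 0.86 [202.1, 18.1] [0.4466 0.2084 0.0262] -0.0790281462711783 0.022130173718622588
```

View pics/5.png

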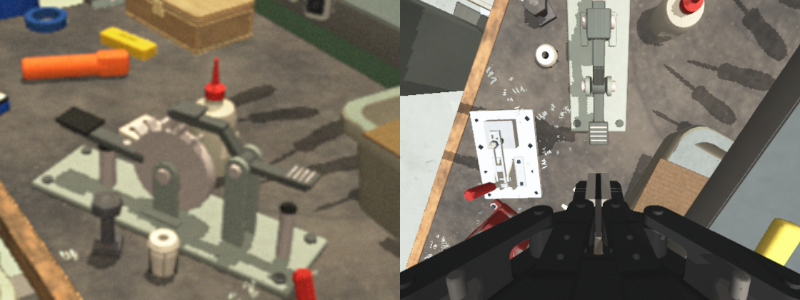

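The arm lies on its stop (pad at about 85,115, z 0.083). The pawl is level as at the start (front z 0.1495, tail 0.1157), and the bystanders stand where they were.

```bash
python3 -c "
from h import *
print(bot.finish_job())"
```

```text
the job is handed in; nothing more can be done
None
```

The work rest is folded down on its stop with the pawl pressed home. I handed the job in at about 14 s of robot time; the hand-in returned no verdict.

1. **Tail:** I pressed it to its stop. The tip went down to 89 mm at 21 N, and the pawl's front rose to about 169 mm, well clear of the teeth.
2. **Rest arm:** I pushed it down along its arc until it lay on the stop, at about 25 N. The pad then measured 83 mm, against about 85 mm expected.
3. **Front of the pawl:** I pressed it home. The last force reading was 17.6 N at tip height 148.6 mm, and two further small downward steps before I lifted away have no force reading.

Last checks, with the robot clear:
- **Pawl:** in the wrist picture the front measured 149.5 mm and the tail 115.7 mm. These match the engaged heights of 149 and 115 mm.
- **Bystanders:** the collet and T-bolt measured within about 2 mm of where they started in the scene camera. I checked the oiler by eye in the last picture and the set-up block only by eye in an earlier one; both looked unmoved.
- **Disagreements:** one weak wrist-camera report of the pad (p 0.44) actually lay on the pawl's front plate, so I ignored it. The scene camera put the pawl's front about 3 mm lower than the wrist camera did, which is near the calibration error.

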